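# Return the check weight to its matching hole

## Robot

A 6-joint arm with a two-finger parallel gripper is mounted at the origin on the work surface. World frame = base frame: x ahead of the robot, y to its left, z up, the work surface at z = 0. Lengths are in mm, angles in rad, forces in N, time in s.
With the tool pointing down it reaches from about 300 to 750 mm from the base axis. Payload 8.5 kg.
Tool frame: the origin (TCP) lies at the very end of the fingers, on their centre line; the grasp point (between the pads) lies 19 mm behind it (ctrl.hold_point_z is the distance from the TCP to the grasp point, in mm); z points along the fingers, y is the line along which they close (so a half turn about z gives the same grasp; the last joint's range is limited). The gripper opens to 85 mm and grips with 20 to 120 N. Pads are 22 mm wide; open, the fingers measure 114 mm over their backs; the gripper's body (76 mm by 85 mm) begins 54 mm behind the grasp point. The pads swing forward as they close: fully open they stand 13 mm farther back than shut.
Start: joints at [0.938, 0.381, 1.297, -0, 1.464, -0.215], TCP at [223.152, 502.676, 231.322] pointing down, gripper open.
Joint ranges: [-3.11, 3.11], [-0.89, 2.33], [0.22, 2.48], [-1.42, 4.56], [0.17, 2.85], [-2.88, 2.88]. Speed limits (rad/s): [2.39, 2.39, 3.14, 3.14, 3.14, 3.14].

## Interface

Orientations are given as a 3x3 rotation matrix whose columns are the frame's x, y, z axes.
In Python, from rig import ctrl gives the robot as it stands. The module is installed in compiled form; this text tells all that it offers.
- The arm moves only by the tool servo_tool, never from a script. Its argument "steps" is one flat list of numbers, 7 for each row, row after row: the shift along the world's x, y, z in cm, then the turn, a rotation vector about the world's x, y, z in degrees, then the finger opening in cm, from 0 to 8.54. In form: [x, y, z, rx, ry, rz, fingers, x, y, z, rx, ry, rz, fingers, ...]. A call has 1 to 12 rows; each row shifts and turns the commanded pose from where the row before left it; what a row does not reach is not made up. A row lasts 1/12 s, in which the tool goes at most 41.7 mm and 7.16 degrees, less where a joint would pass 70% of its speed; a pose out of reach is approached as far as the arm can. A call with a gripper value outside its range is refused whole. The fingers move at their own pace and stop on an object; "grip_force" is the grip in N (left out, the last holds). Time passes only in rows, so rows that do not move let the fingers close. It gives the time, the measured TCP pose, the force, the opening and the grip force at its end, in the units of the state.
- ctrl.read_state(): the state, without advancing time (a new reading comes with each control period).
- ctrl.read_camera(name): name is "scene" or "top" or "wrist"; returns (picture, depth): 384x512x3 uint8, red, green, blue; 384x512 float32, mm along the optical axis (not along the pixel's ray), 0 where there is no reading.
- ctrl.get_calibration(name): a dict with "intrinsics" (3x3 intrinsics, pixels), "cam_to_world" (4x4, takes a point from camera to world coordinates); the wrist camera has in their place "hand_eye" (4x4, takes a point from camera to tool coordinates, whose origin is the TCP and whose axes are the flange's). Camera axes: x right, y down, z forward; pixel columns grow to the right and rows downward; lengths in mm; the calibration is good to about 2 mm. The wrist camera is an equidistant fisheye: a pixel r from the principal point sees the ray r / f radians off the axis. A picture is of the moment at which its call begins: read the wrist's pose just before it. get_calibration takes no time and is no camera call.
- ctrl.finish_job(): hands the job in; it is judged then, once.
The state is a dict: "time": time; "q": joint angles; "joint_velocities": joint speeds; "tau": joint torques, N m; "eef_pos": TCP position; "tool_rot": TCP orientation; "force": force on the tool from outside, world axes, zero at the start; "ft_torque": the same for the moment, N m; "finger_gap": finger opening in mm; "grip_force": force on a finger pad.
Only numpy, scipy, OpenCV 4.12 (cv2) and the standard library are available. Lean on these libraries where they do the work, as an engineer would, in place of code of your own. Each camera call takes 0.05 s, during which the arm holds its last target. There are 200 camera calls.

## Task

Take the check weight that stands on the balance pan and put it back upright, fully home, into the hole of the weight case that matches its diameter; leave the pan empty. The hole plate lies loose in the case, so feel gently for the hole: never press the weight against the case with more than 25 N, and do not drop or force it. Leave the other two weights and the bottles and carton where they are.

Things in the scene. Friction and masses are not known exactly. Their poses are not given: they have to be found in the camera images.
- weight_s: Cylindrical steel check weight: a plain round foot 22 mm in diameter and 30 mm high (0.5 mm chamfer at the lower edge), and on top of it, coaxial, a round stem 16 mm in diameter and 30 mm high to hold it by; 60 mm high in all, about 105 g. Origin at the centre of its underside, z up along its axis. One of the three stands on the pan, the others on the slab; which is which changes.
- weight_m: Cylindrical steel check weight: a plain round foot 26 mm in diameter and 30 mm high (0.5 mm chamfer at the lower edge), and on top of it, coaxial, a round stem 16 mm in diameter and 30 mm high to hold it by; 60 mm high in all, about 140 g. Origin at the centre of its underside, z up along its axis. One of the three stands on the pan, the others on the slab; which is which changes.
- weight_l: Cylindrical steel check weight: a plain round foot 30 mm in diameter and 30 mm high (0.5 mm chamfer at the lower edge), and on top of it, coaxial, a round stem 16 mm in diameter and 30 mm high to hold it by; 60 mm high in all, about 185 g. Origin at the centre of its underside, z up along its axis. One of the three stands on the pan, the others on the slab; which is which changes.
- pan (a point): Centre of the upper face of the balance's round steel pan (110 mm across, level, fixed, 46 mm above the table). The balance is a low white box 210 x 160 mm and 36 mm high with its display on the robot's side.
- slab: Stone slab, fixed, 140 x 120 x 46 mm, on which the two other weights stand. Origin at the centre of its underside.
- case: Weight case, fixed: open grey box 80 mm (x) by 262 mm (y), rim 37 mm high. Origin at the centre of its underside, z up, y along the row of holes. In it lies a loose aluminium hole plate 64 x 222 x 24 mm, its top face 42 mm above the case's origin. A weight fully home has its underside about 22 mm above the case's origin.
- row (a point): Point of the case (not of the loose plate), 42 mm above its origin, axes as the case. Five blind round holes 20 mm deep for diameters 18, 22, 26, 30, 34 mm (each 1.5 mm wider than that, 0.5 mm chamfer). With the plate in the middle of the case the hole centres lie at y = -88, -44, 0, +44, +88 mm from here, in that order, x = 0.
- foam (a point): Point of the case 12 mm above its origin, in the foam under the plate. The plate is loose along y: up to 13 mm off the middle either way, NOT in any measured pose; no play along x. It slides when pushed along y with about 5 N. It stays up until pressed with 4 N, then sinks 1 mm per 2 N, at most 6 mm, and springs back when a weight slips into its hole.
- reagent: Clear bottle with blue cap, 56 mm across, 130 mm high, loose bystander. Origin at the centre of its underside.
- amber: Amber bottle with black cap, 60 mm across, 140 mm high, loose bystander. Origin at the centre of its underside.
- carton: Closed carton 90 x 170 x 60 mm, loose bystander. Origin at the centre of its underside.
Mind the look-alikes: they are no part of the job. Leave any green look-alike of the weight_l alone.

How it is judged (in metres and radians):
On the way:
1. the weight is lifted clear of the pan (height (world z) of any of weight_s, weight_m, weight_l above 0.07 m), for 0.1 s.
At the end, for the whole second after the job is handed in: The weight from the pan is in its own hole: underside at most 25 mm above the case's origin, axis within 16 mm along and 4 mm across the row from the hole's mid-play place, upright within 0.12 rad, at rest (under 0.02 m/s); no weight within 60 mm of the pan centre (((z of weight_s in the frame of case between 0.012 and 0.025 m and y of weight_s in the frame of case between -0.06 and -0.028 m and x of weight_s in the frame of case between -0.004 and 0.004 m and angle between weight_s's own z axis and vertical below 0.12 rad and linear speed of weight_s below 0.02 m/s and horizontal distance between each of weight_m, weight_l and pan above 0.06 m) or (z of weight_m in the frame of case between 0.012 and 0.025 m and y of weight_m in the frame of case between -0.016 and 0.016 m and x of weight_m in the frame of case between -0.004 and 0.004 m and angle between weight_m's own z axis and vertical below 0.12 rad and linear speed of weight_m below 0.02 m/s and horizontal distance between each of weight_s, weight_l and pan above 0.06 m) or (z of weight_l in the frame of case between 0.012 and 0.025 m and y of weight_l in the frame of case between 0.028 and 0.06 m and x of weight_l in the frame of case between -0.004 and 0.004 m and angle between weight_l's own z axis and vertical below 0.12 rad and linear speed of weight_l below 0.02 m/s and horizontal distance between each of weight_s, weight_m and pan above 0.06 m))); the robot touches nothing.
It fails at once if a weight is pressed against the case with more than 25 N (contact force between any of weight_s, weight_m, weight_l and case above 25 N).
It fails at once if a second weight is moved by more than 15 mm (distance of each of weight_s, weight_m from where it was at the start of the episode above 0.015 m or distance of each of weight_s, weight_l from where it was at the start of the episode above 0.015 m or distance of each of weight_m, weight_l from where it was at the start of the episode above 0.015 m).
It fails at once if a bottle or the carton is moved by more than 20 mm (distance of any of reagent, amber, carton from where it was at the start of the episode above 0.02 m).
It also fails if it takes over 58 s, if anything falls off the work surface, if the arm or the gripper's body presses on something with over 40 N, if the wrist force passes 120 N, or if a joint passes its speed limit or range.

## Working session

There is one attempt and no reset: what is moved stays moved. The work goes in short steps, Python scripts to look and compute and a tool call to move; the robot and the scene stay as the last step left them, time stands still between calls to the robot, and variables do not carry over. Pictures are saved under pics/ and viewed, at most 10 in all, crops included, and the job is handed in when it is done.

Besides the shell and the picture viewer there is one more tool, called after "Emit:" by a JSON object that holds its "fn" and its "kwargs", one argument or row to a line. servo_tool: Moves the arm, as the interface text tells. Its arguments: {"type":"object","properties":{"steps":{"type":"array","items":{"type":"number"}},"grip_force":{"type":"number"}},"required":["steps"]}

```bash
mkdir -p pics; cat > h.py <<'E'
import numpy as np, cv2
from rig import ctrl
def pts(name,d):
    c=ctrl.get_calibration(name);K=np.array(c["intrinsics"]);T=np.array(c["cam_to_world"])
    v,u=np.mgrid[:d.shape[0],:d.shape[1]]
    p=np.stack([(u-K[0,2])/K[0,0]*d,(v-K[1,2])/K[1,1]*d,d],-1)
    return p@T[:3,:3].T+T[:3,3]
E
python3 - <<'E'
from h import *
s=ctrl.read_state();print(s["time"],s["eef_pos"],s["tool_rot"],s["force"],s["finger_gap"])
out=[]
for n in("scene","top"):
    im,d=ctrl.read_camera(n);np.savez(f"{n}.npz",im=im,d=d);out.append(im)
    c=ctrl.get_calibration(n);print(n,np.round(c["intrinsics"],1).tolist(),np.round(c["cam_to_world"],3).tolist())
    cv2.imwrite(f"pics/{n}0.png",cv2.cvtColor(im,cv2.COLOR_RGB2BGR))
print(ctrl.get_calibration("wrist"))
E
```

```text
0.0 [222.97189293 502.45134932 230.71369281] [[-9.13990202e-01  4.05735344e-01 -8.61197632e-04]
 [ 4.05736144e-01  9.13989476e-01 -1.19126309e-03]
 [ 3.03788032e-04 -1.43822180e-03 -9.99998920e-01]] [ 0.16709526 -0.45358178 -0.33806725] 85.55124506214787
scene [[382.8, 0.0, 254.0], [0.0, 382.8, 189.7], [0.0, 0.0, 1.0]] [[-0.672, 0.622, -0.402, 1018.566], [0.741, 0.557, -0.376, 409.516], [-0.01, -0.55, -0.835, 901.969], [0.0, 0.0, 0.0, 1.0]]
top [[391.3, 0.0, 257.8], [0.0, 391.3, 195.4], [0.0, 0.0, 1.0]] [[0.016, -0.988, 0.156, 471.968], [-1.0, -0.014, 0.012, 28.52], [-0.01, -0.156, -0.988, 1108.79], [0.0, 0.0, 0.0, 1.0]]
{'intrinsics': array([[297.31863964,   0.        , 254.31608507],
       [  0.        , 297.31863964, 196.64704543],
       [  0.        ,   0.        ,   1.        ]]), 'hand_eye': array([[-2.64474791e-04, -9.55465582e-01, -2.95102442e-01,
         7.50757300e+01],
       [ 9.99999455e-01,  4.54615130e-05, -1.04340566e-03,
        -1.02657601e+00],
       [ 1.01035400e-03, -2.95102557e-01,  9.55465049e-01,
        -1.42240828e+02],
       [ 0.00000000e+00,  0.00000000e+00,  0.00000000e+00,
         1.00000000e+00]])}
```

View pics/top0.png

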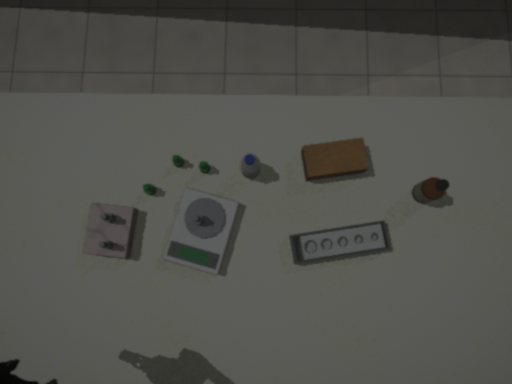

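View pics/scene0.png

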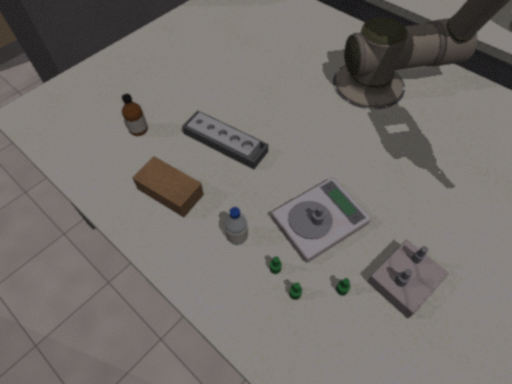

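The top view shows the pan at about (205,218) with a weight on it, the case at (342,242) with its large holes to the left (+y), and the slab at (110,230). The scene view agrees. Next I'll measure from the depth images.

```bash
python3 - <<'E'
from h import *
for n in("top","scene"):
    z=np.load(n+".npz");im,d=z["im"],z["d"];P=pts(n,d);X,Y,Z=P[...,0],P[...,1],P[...,2]
    hsv=cv2.cvtColor(im,cv2.COLOR_RGB2HSV)
    print(n,"table z",np.median(Z[(X>300)&(X<700)&(abs(Y)<300)&(Z<20)]))
    ok=(d>0)&(X>250)&(X<720)&(Y>-400)&(Y<500)&(hsv[...,1]<110)
    m=(ok&(Z>60)&(Z<112)).astype(np.uint8)
    k,l,st,c=cv2.connectedComponentsWithStats(m)
    for i in range(1,k):
        s=l==i
        if s.sum()<6: continue
        q=P[s];print(" comp",st[i].tolist(),"xyz",np.median(q,0).round(1),"zmax",q[:,2].max().round(1),"ext",np.ptp(q[:,:2],axis=0).round(0), "top",np.median(q[q[:,2]>q[:,2].max()-6],0).round(1))
    # case plate
    s=ok&(Z>36)&(Z<50)&(Y<-80)&(Y>-400)&(X<450)
    s=s.astype(np.uint8);k,l,st,c=cv2.connectedComponentsWithStats(s);i=1+st[1:,4].argmax()
    q=P[l==i];r=cv2.minAreaRect(q[:,:2].astype(np.float32));print(" plate",r,np.median(q[:,2]),st[i])
    s=ok&(Z>25)&(Z<50)&(Y<-60)&(Y>-420)&(X<460)
    s=s.astype(np.uint8);k,l,st,c=cv2.connectedComponentsWithStats(s);i=1+st[1:,4].argmax()
    q=P[l==i];r=cv2.minAreaRect(q[:,:2].astype(np.float32));print(" case",r,st[i])
z=np.load("top.npz");im=z["im"]
im=cv2.convertScaleAbs(im,alpha=2.2)
a=cv2.resize(im[180:290,160:400],None,fx=3.3,fy=3.3,interpolation=cv2.INTER_CUBIC)
cv2.imwrite("pics/crop1.png",a[...,::-1])
E
```

```text
top table z -0.9667197047579066
 comp [240, 162, 20, 13, 188] xyz [706.8  65.6  87.1] zmax 106.4 ext [27. 52.] top [712.6  64.3 102.4]
 comp [419, 182, 6, 15, 45] xyz [ 658.6 -396.    71.1] zmax 86.7 ext [36.  7.] top [ 661.1 -396.    82.1]
 comp [100, 213, 14, 10, 107] xyz [569.3 438.3  77.5] zmax 109.8 ext [25. 23.] top [570.4 441.7 105.4]
 comp [192, 214, 11, 11, 103] xyz [568.5 199.7  76.7] zmax 107.3 ext [27. 27.] top [569.2 202.5 105.1]
 comp [98, 241, 14, 8, 87] xyz [497.5 436.7  87.3] zmax 107.8 ext [19. 18.] top [498.5 442.2 105.4]Traceback (most recent call last):
  File "<stdin>", line 15, in <module>
ValueError: attempt to get argmax of an empty sequence
```

```bash
python3 - <<'E'
from h import *
for n in("top","scene"):
    z=np.load(n+".npz");im,d=z["im"],z["d"];P=pts(n,d);X,Y,Z=P[...,0],P[...,1],P[...,2]
    hsv=cv2.cvtColor(im,cv2.COLOR_RGB2HSV)
    ok=(d>0)&(X>350)&(X<620)&(Y>-330)&(Y<0)&(hsv[...,1]<110)
    for lo,hi in((38,50),(27,50)):
        s=(ok&(Z>lo)&(Z<hi)).astype(np.uint8);k,l,st,c=cv2.connectedComponentsWithStats(s);i=1+st[1:,4].argmax()
        q=P[l==i];r=cv2.minAreaRect(q[:,:2].astype(np.float32));print(n,lo,r,np.median(q[:,2]),st[i])
    s=(d>0)&(Z>60)&(Z<112)&(X>530)&(X<620)&(Y>150)&(Y<250)
    q=P[s];t=q[q[:,2]>100];print(" weight top",(t.min(0)+t.max(0))/2,np.ptp(t,axis=0),"foot",np.ptp(q[(q[:,2]<74)],axis=0))
    # pan
    s=(d>0)&(Z>42)&(Z<51)&(X>480)&(X<660)&(Y>100)&(Y<300);q=P[s];print(" pan",cv2.minEnclosingCircle(q[:,:2].astype(np.float32)),np.median(q[:,2]))
z=np.load("top.npz");im=z["im"]
im=cv2.convertScaleAbs(im,alpha=2.2)
a=cv2.resize(im[180:290,160:400],None,fx=3.3,fy=3.3,interpolation=cv2.INTER_CUBIC)
cv2.imwrite("pics/crop1.png",a[...,::-1])
E
```

```text
top 38 ((516.383544921875, -188.00521850585938), (75.8141860961914, 222.82168579101562), 10.187922477722168) 41.071071397251785 [ 300  223   85   39 1470]
top 27 ((516.664306640625, -182.2141876220703), (80.04721069335938, 262.5580139160156), 9.705461502075195) 39.91404411436815 [ 290  220  100   44 2186]
 weight top [570.10427202 202.57768399 104.18910194] [13.40351674 15.17767311  6.20945878] foot [26.83428921 26.99848142 13.2520254 ]
 pan ((576.7125244140625, 189.48362731933594), 54.94513702392578) 44.92800985440158
scene 38 ((515.293212890625, -187.1728515625), (78.3138198852539, 227.26535034179688), 10.110708236694336) 41.41135975308487 [ 187  111   73   45 1006]
scene 27 ((514.24169921875, -179.9776611328125), (84.43568420410156, 263.238525390625), 9.492605209350586) 39.62520397299954 [ 182  110   87   54 1707]
 weight top [568.54612487 204.90011474 104.74484487] [14.31862701 14.32862819  8.0316999 ] foot [22.35842664 27.73698607 13.45027403]
 pan ((575.0608520507812, 191.38475036621094), 55.834991455078125) 45.69699913913735
```

View pics/crop1.png

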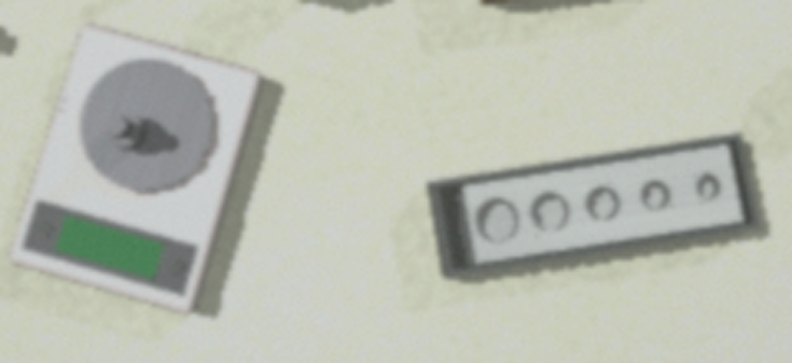

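Emit:
{"fn": "servo_tool", "kwargs": {
  "steps": [2.88,-2.49,0,0,0,-4.7,8.5,2.88,-2.49,0,0,0,-4.7,8.5,2.88,-2.49,0,0,0,-4.7,8.5,2.88,-2.49,0,0,0,-4.7,8.5,2.88,-2.49,0,0,0,-4.7,8.5,2.88,-2.49,0,0,0,-4.7,8.5,2.88,-2.49,0,0,0,-4.7,8.5,2.88,-2.49,0,0,0,-4.7,8.5,2.88,-2.49,0,0,0,-4.7,8.5,2.88,-2.49,-2,0,0,-4.7,8.5,2.88,-2.49,-2,0,0,-4.7,8.5,2.88,-2.49,-1,0,0,-4.7,8.5]
}}

```text
time: 1.1
eef_pos: [567.2, 203.9, 180.2]
tool_rot: [[-0.164, 0.986, -0.003], [0.987, 0.164, -0.0], [0.0, -0.003, -1.0]]
force: [0.3, 0.2, -0.7]
finger_gap: 85.0
grip_force: 0.0
```

```bash
cat >> h.py <<'E'
def wpts(s,d):
    c=ctrl.get_calibration("wrist");K=np.array(c["intrinsics"]);H=np.array(c["hand_eye"])
    v,u=np.mgrid[:d.shape[0],:d.shape[1]].astype(float);x=u-K[0,2];y=v-K[1,2]
    r=np.hypot(x,y)+1e-9;t=np.tan(r/K[0,0])
    p=np.stack([x/r*t*d,y/r*t*d,d],-1)
    p=p@H[:3,:3].T+H[:3,3]
    return p@np.array(s["tool_rot"]).T+np.array(s["eef_pos"])
E
python3 - <<'E'
from h import *
s=ctrl.read_state();im,d=ctrl.read_camera("wrist")
print(s["time"],s["eef_pos"],s["tool_rot"].round(3),s["q"],s["joint_velocities"].max(),s["force"])
np.savez("w0.npz",im=im,d=d);P=wpts(s,d);X,Y,Z=P[...,0],P[...,1],P[...,2]
near=(d>0)&(np.hypot(X-569,Y-204)<30)
for lo,hi in((50,55),(55,60),(60,65),(65,70),(70,74),(74,80),(80,90),(90,100),(100,110)):
    q=P[near&(Z>lo)&(Z<hi)]
    if len(q)>5: print(lo,len(q),q.min(0).round(1),q.max(0).round(1),np.median(q,0).round(1))
cv2.imwrite("pics/w0.png",im[...,::-1])
E
```

```text
1.1 [567.23170364 203.88933184 180.15070953] [[-0.164  0.986 -0.003]
 [ 0.987  0.164 -0.   ]
 [ 0.    -0.003 -1.   ]] [ 1.48827409e-01  5.12885917e-01  1.22662802e+00  1.06841834e-04
  1.40550131e+00 -1.56801271e-02] 0.45889388238712814 [ 0.26075988  0.19898957 -0.73000777]
50 32 [555.9 206.7  50.1] [581.8 216.7  54.7] [567.7 215.4  52.4]
55 37 [555.4 205.2  55.3] [581.5 216.7  59.9] [566.8 214.3  57.3]
60 36 [555.6 205.7  60.2] [582.8 216.7  64.9] [567.2 214.9  62. ]
65 44 [556.4 207.   65.2] [583.7 216.9  69.9] [567.1 215.3  67.6]
70 32 [555.8 203.8  70. ] [584.7 217.   74. ] [569.7 214.5  72.3]
74 483 [555.4 188.7  74.1] [584.5 217.1  79.8] [567.6 207.5  75.6]
80 63 [562.2 201.6  80.1] [577.2 209.9  90. ] [568.5 208.5  85.4]
90 63 [562.3 202.5  90.2] [577.7 209.9 100. ] [569.2 208.6  95.3]
100 339 [562.3 194.4 100.1] [577.7 209.8 108.1] [569.7 203.  105.6]
```

View pics/w0.png

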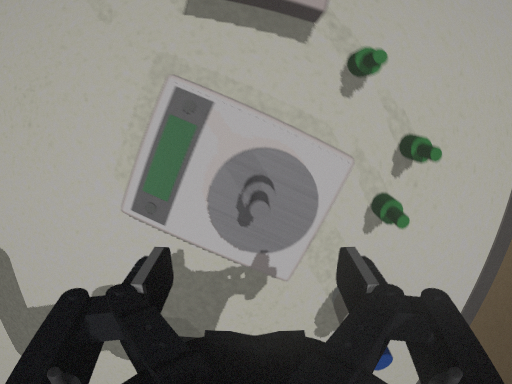

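The wrist view shows the pan weight at about (258,190). Its stem is about 15.5 mm across and its foot about 29 mm, with a radius of about 14.9 mm. That makes it weight_l, standing at (570, 202.4). I'll descend and grip it.

Emit:
{"fn": "servo_tool", "kwargs": {
  "steps": [0.27,-0.15,-2.5,0,0,0,8.5,0,0,-2.5,0,0,0,7,0,0,-2,0,0,0,6,0,0,-1.5,0,0,0,5,0,0,-1,0,0,0,4,0,0,-0.6,0,0,0,3,0,0,0,0,0,0,2.4,0,0,0,0,0,0,1.9,0,0,0,0,0,0,1,0,0,0,0,0,0,1,0,0,0,0,0,0,1,0,0,0,0,0,0,1],
  "grip_force": 40
}}

```text
time: 2.15
eef_pos: [570.1, 204.0, 82.5]
tool_rot: [[-0.168, 0.986, 0.002], [0.986, 0.168, 0.0], [0.0, 0.002, -1.0]]
force: [-1.6, 0.2, 4.9]
finger_gap: 14.4
grip_force: 39.4
```

Emit:
{"fn": "servo_tool", "kwargs": {
  "steps": [0,0,0.5,0,0,0,1,0,0,1,0,0,0,1,0,0,2,0,0,0,1,0,0,2,0,0,0,1,0,0,1,0,0,0,1,0,0,0,0,0,0,1,0,0,0,0,0,0,1]
}}

```text
time: 2.73
eef_pos: [569.5, 203.9, 146.6]
tool_rot: [[-0.168, 0.986, 0.0], [0.986, 0.168, 0.0], [-0.0, 0.0, -1.0]]
force: [-0.2, -0.6, -2.1]
finger_gap: 14.4
grip_force: 39.1
```

```bash
python3 - <<'E'
from h import *
s=ctrl.read_state();im,d=ctrl.read_camera("scene")
print(s["time"],s["eef_pos"],s["force"],s["finger_gap"],s["grip_force"])
P=pts("scene",d);X,Y,Z=P[...,0],P[...,1],P[...,2]
n=(d>0)&(np.hypot(X-570,Y-203)<22)
for lo in range(45,165,10):
    q=P[n&(Z>lo)&(Z<lo+10)]
    if len(q)>2: print(lo,len(q),q.min(0).round(1),q.max(0).round(1))
a=cv2.resize(cv2.convertScaleAbs(im[130:270,240:400],alpha=1.8),None,fx=4,fy=4);cv2.imwrite("pics/s1.png",a[...,::-1])
s=ctrl.read_state();im,d=ctrl.read_camera("wrist");np.savez("w1.npz",im=im,d=d)
P=wpts(s,d);T=(P-s["eef_pos"])@np.array(s["tool_rot"])
n=(d>0)&(np.hypot(T[...,0],T[...,1])<20)&(T[...,2]<45)&(T[...,2]>-5)
for lo in range(-5,45,5):
    q=T[n&(T[...,2]>lo)&(T[...,2]<lo+5)]
    if len(q)>2: print("tool",lo,len(q),q.min(0).round(1),q.max(0).round(1),np.median(q,0).round(1))
E
```

```text
2.7333 [569.54483174 203.90249318 146.58057517] [-0.24585476 -0.57950105 -2.07436741] 14.412875700471973 39.10450279712677
45 146 [548.5 181.3  45.1] [591.9 224.8  49. ]
105 9 [564.4 197.8 109.4] [581.7 219.1 114.7]
115 32 [560.9 190.4 115.3] [582.7 219.7 124.7]
125 28 [560.2 193.2 125.2] [583.2 219.1 135. ]
135 38 [556.5 193.7 135. ] [583.1 219.6 141.8]
145 9 [558.  202.7 147.8] [587.7 217.9 154.9]
155 19 [554.6 202.1 155.4] [589.5 218.7 164.1]
tool -5 145 [  0.6 -14.   -5. ] [10.3 12.7 -0.2] [ 5.  -0.7 -3.3]
tool 0 116 [-0.3 -9.3  0. ] [12.9  7.   5. ] [ 4.7 -0.1  2.5]
tool 5 603 [ -0.3 -13.5   5. ] [13.  12.7 10. ] [ 7.9 -0.7  6.9]
tool 10 147 [  3.8 -14.2  10. ] [13.  12.9 15. ] [11.  -0.7 12.5]
tool 15 136 [ -0.1 -14.3  15. ] [13.  14.2 20. ] [10.9  0.2 17.6]
tool 20 129 [ -1.  -14.1  20. ] [13.1 14.5 25. ] [11.  -0.1 22.3]
tool 25 116 [  2.5 -14.2  25. ] [12.9 13.5 29.8] [10.9 -0.4 27.3]
tool 30 117 [ -1.5 -14.1  30. ] [12.9 14.5 35. ] [10.9 -0.7 32.3]
tool 35 28 [  4.7 -13.6  35.1] [12.5 12.8 37.1] [10.8 -3.6 35.8]
```

View pics/s1.png

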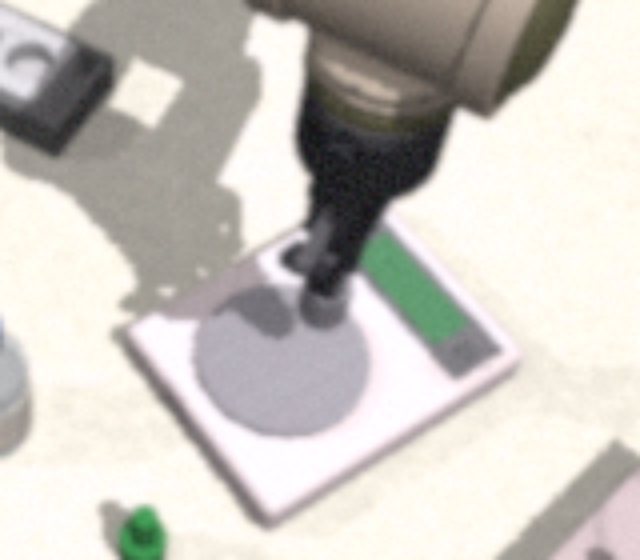

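Held firmly: the underside is 36.5 mm below the TCP and the foot is about 29–30 mm wide, so weight_l is confirmed. The axis sits about 1.9 mm toward −x in the tool frame. I'll move over the case so the wrist camera can see the holes.

Emit:
{"fn": "servo_tool", "kwargs": {
  "steps": [-0.45,-3.7,0.5,0,0,0,1,-0.45,-3.7,0.5,0,0,0,1,-0.45,-3.7,0.5,0,0,0,1,-0.45,-3.7,0.5,0,0,0,1,-0.45,-3.7,0,0,0,0,1,-0.45,-3.7,0,0,0,0,1,-0.45,-3.7,0,0,0,0,1,-0.45,-3.7,0,0,0,0,1,-0.45,-3.7,0,0,0,0,1,-0.45,-3.7,0,0,0,0,1,-0.45,-3.7,0,0,0,0,1,0,0,0,0,0,0,1]
}}

```text
time: 3.83
eef_pos: [519.1, -208.9, 165.2]
tool_rot: [[-0.162, 0.987, -0.002], [0.987, 0.162, -0.001], [-0.001, -0.002, -1.0]]
force: [-0.4, -0.2, -1.7]
finger_gap: 14.6
grip_force: 39.2
```

Emit:
{"fn": "servo_tool", "kwargs": {
  "steps": [0,0,0,0,0,0,1,0,0,0,0,0,0,1,0,0,0,0,0,0,1]
}}

```text
time: 4.08
eef_pos: [520.1, -202.0, 166.0]
tool_rot: [[-0.169, 0.986, -0.001], [0.986, 0.169, 0.001], [0.001, -0.001, -1.0]]
force: [0.6, 0.5, -2.4]
finger_gap: 14.3
grip_force: 39.2
```

```bash
cat > holes.py <<'E'
from h import *
import sys
s=ctrl.read_state();im,d=ctrl.read_camera("wrist")
print(s["time"],s["eef_pos"].round(2),s["tool_rot"].round(4).tolist(),s["force"].round(2),s["ft_torque"].round(3),s["finger_gap"])
np.savez(sys.argv[1]+".npz",im=im,d=d);P=wpts(s,d)
a=np.deg2rad(9.7);R=np.array([[np.cos(a),-np.sin(a)],[np.sin(a),np.cos(a)]])
C=np.array([515.5,-181.5]);L=(P[...,:2]-C)@R  # case coordinates
Z=P[...,2]
box=(d>0)&(abs(L[...,0])<55)&(abs(L[...,1])<150)
pl=box&(abs(L[...,0])<25)&(Z>38)&(Z<50);print("plate z",np.median(Z[pl]))
rim=box&(Z>28)&(Z<50)
q=L[rim];print("case/plate ext",np.percentile(q,[.3,99.7],axis=0).round(1).tolist())
h=(box&(abs(L[...,0])<24)&(Z<34)).astype(np.uint8)
k,l,st,c=cv2.connectedComponentsWithStats(h)
for i in range(1,k):
    if st[i,4]<40: continue
    cs,_=cv2.findContours((l==i).astype(np.uint8),cv2.RETR_EXTERNAL,cv2.CHAIN_APPROX_NONE)
    print("hole comp",st[i].tolist(),L[l==i].min(0).round(1),L[l==i].max(0).round(1))
cv2.imwrite(f"pics/{sys.argv[1]}.png",cv2.convertScaleAbs(im,alpha=1.5)[...,::-1])
E
python3 holes.py w2
```

```text
4.0833 [ 520.09 -201.96  166.05] [[-0.169, 0.9856, -0.001], [0.9856, 0.169, 0.0009], [0.0011, -0.0008, -1.0]] [ 0.65  0.55 -2.36] [-0.004 -0.048  0.034] 14.336889482667889
plate z 41.66425223587386
case/plate ext [[-39.6, -81.0], [40.2, 128.6]]
hole comp [231, 17, 47, 11, 439] [-23.6 139.1] [ 23.7 150. ]
hole comp [228, 34, 53, 20, 918] [-24.  109.3] [ 24.  123.6]
hole comp [235, 60, 40, 38, 1149] [-17.3  63.5] [18.5 98.3]
hole comp [237, 110, 35, 34, 907] [-15.6  20.3] [16.2 51. ]
hole comp [240, 160, 30, 27, 613] [-13.2 -21.7] [14.4  2.5]
```

View pics/w2.png

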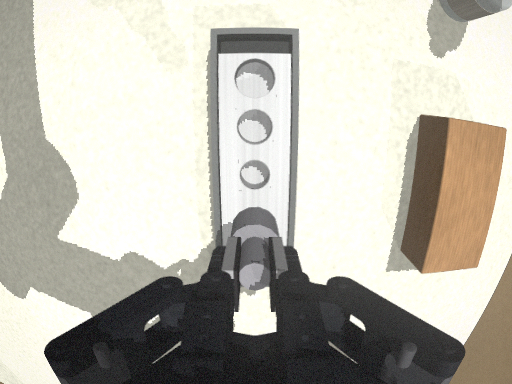

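The wrist view shows the 34, 30 and 26 mm holes at (254,78), (254,126) and (255,174), with the plate shifted toward −y. Next I'll fit the rims by casting rays onto the plate plane.

```bash
cat > rim.py <<'E'
from h import *
def rims(s,im,d,zp=41.7,show=True):
    P=wpts(s,d);a=np.deg2rad(9.7);R=np.array([[np.cos(a),-np.sin(a)],[np.sin(a),np.cos(a)]])
    C=np.array([515.5,-181.5]);L=(P[...,:2]-C)@R;Z=P[...,2]
    # ray-plane points: scale each camera ray to plane zp
    O=wpts(s,np.zeros(d.shape))[0,0];Dr=wpts(s,np.ones(d.shape))-O
    Q=O+Dr*((zp-O[2])/Dr[...,2])[...,None];q2=(Q[...,:2]-C)@R
    h=((d>0)&(Z<zp-2.5)&(abs(q2[...,0])<24)&(q2[...,1]<110)&(q2[...,1]>-110)).astype(np.uint8)
    cs,_=cv2.findContours(h,cv2.RETR_EXTERNAL,cv2.CHAIN_APPROX_NONE);out=[]
    for c in cs:
        if cv2.contourArea(c)<150: continue
        i=c[:,0,:];p=q2[i[:,1],i[:,0]]
        A=np.c_[2*p,np.ones(len(p))];x=np.linalg.lstsq(A,(p**2).sum(1),rcond=None)[0];r=np.sqrt(x[2]+x[0]**2+x[1]**2)
        print("hole case xy",x[:2].round(2),"dia",round(2*r,1),"res",(np.hypot(*(p-x[:2]).T)-r).std().round(2),"world",(C+R@x[:2]).round(1));out.append(x)
    return out
E
python3 - <<'E'
from rim import *
s=ctrl.read_state();z=np.load("w2.npz")
rims(s,z["im"],z["d"])
P=wpts(s,z["d"]);T=(P-s["eef_pos"])@np.array(s["tool_rot"])
n=(z["d"]>0)&(np.hypot(T[...,0],T[...,1])<22)
for lo in(10,15,20,25,30):
    q=T[n&(T[...,2]>lo)&(T[...,2]<lo+5)];print(np.percentile(q,[2,50,98],axis=0).round(1).tolist())
E
```

```text
hole case xy [ 0.66 -7.17] dia 26.2 res 0.27 world [ 517.4 -188.5]
hole case xy [ 0.44 36.15] dia 30.3 res 0.33 world [ 509.8 -145.8]
hole case xy [ 0.63 80.03] dia 34.2 res 0.35 world [ 502.6 -102.5]
hole case xy [ -0.2  106.64] dia 30.5 res 6.94 world [497.3 -76.4]
[[4.3, -13.7, 10.0], [10.8, -0.7, 12.5], [12.6, 12.4, 14.7]]
[[4.0, -13.6, 15.1], [11.0, -0.1, 17.2], [12.7, 12.7, 19.8]]
[[3.7, -13.4, 20.1], [11.0, -0.7, 22.4], [12.9, 12.8, 24.9]]
[[3.6, -13.7, 25.1], [10.7, -0.7, 27.1], [12.8, 12.8, 29.8]]
[[4.0, -13.7, 30.1], [10.9, -0.1, 32.2], [12.8, 12.7, 34.9]]
```

Emit:
{"fn": "servo_tool", "kwargs": {
  "steps": [-0.34,1.94,0,0,0,0,1,-0.34,1.94,-1,0,0,0,1,-0.33,1.95,-1.5,0,0,0,1,0,0,-2,0,0,0,1,0,0,-2,0,0,0,1,0,0,-1,0,0,0,1,0,0,0,0,0,0,1,0,0,0,0,0,0,1,0,0,0,0,0,0,1,0,0,0,0,0,0,1]
}}

```text
time: 4.97
eef_pos: [510.6, -144.8, 92.5]
tool_rot: [[-0.168, 0.986, 0.002], [0.986, 0.168, -0.001], [-0.001, 0.001, -1.0]]
force: [-0.2, -0.1, -2.3]
finger_gap: 14.2
grip_force: 39.3
```

```bash
cat > st.py <<'E'
from rig import ctrl
s=ctrl.read_state();print(s["time"],s["eef_pos"].round(2),s["tool_rot"].round(4).tolist(),s["force"].round(2),s["ft_torque"].round(3),s["finger_gap"])
E
python3 st.py; python3 holes.py w3 >/dev/null; python3 - <<'E'
from rim import *
s=ctrl.read_state();z=np.load("w3.npz");rims(s,z["im"],z["d"])
P=wpts(s,z["d"]);T=(P-s["eef_pos"])@np.array(s["tool_rot"])
n=(z["d"]>0)&(np.hypot(T[...,0],T[...,1])<22)
for lo in(10,15,20,25,30,35):
    q=T[n&(T[...,2]>lo)&(T[...,2]<lo+5)];print(np.percentile(q,[1,50,99],axis=0).round(1).tolist())
E
```

```text
4.9667 [ 510.55 -144.77   92.54] [[-0.1683, 0.9857, 0.0016], [0.9857, 0.1683, -0.0009], [-0.0012, 0.0015, -1.0]] [-0.2  -0.09 -2.32] [ 0.018 -0.006 -0.005] 14.205660677382797
hole case xy [  0.31 -50.41] dia 21.0 res 0.51 world [ 524.3 -231.1]
hole case xy [ 0.19 37.9 ] dia 25.7 res 2.79 world [ 509.3 -144.1]
hole case xy [ 0.39 80.76] dia 34.4 res 0.2 world [ 502.3 -101.8]
hole case xy [-3.0000e-02  1.0776e+02] dia 30.9 res 7.03 world [497.3 -75.3]
[[3.9, -13.9, 10.1], [11.0, -0.7, 12.3], [12.8, 12.4, 14.9]]
[[3.0, -13.9, 15.1], [11.0, -0.7, 17.3], [12.9, 13.4, 19.7]]
[[2.2, -13.9, 20.2], [10.9, -0.1, 22.5], [12.9, 13.6, 25.0]]
[[2.9, -13.7, 25.0], [11.1, -0.7, 27.5], [12.8, 13.3, 29.8]]
[[3.3, -14.0, 30.1], [10.6, -0.7, 32.5], [12.9, 13.2, 35.0]]
[[1.3, -13.4, 35.0], [11.2, -1.3, 35.7], [12.5, 13.6, 37.1]]
```

View pics/w3.png

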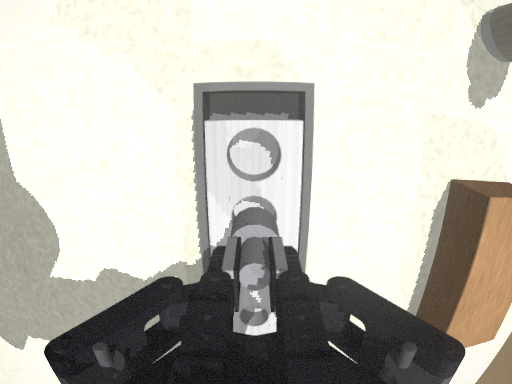

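The view shows the weight just short of its hole at (255,212). The 34 mm hole at (254,153) and the 22 mm hole both fit, which puts the 30 mm hole at (509.7, −145.0). I'll correct the position and start feeling.

Emit:
{"fn": "servo_tool", "kwargs": {
  "steps": [-0.1,0.16,0,0,0,0,1,0,0,-0.5,0,0,0,1,0,0,-0.4,0,0,0,1,0,0,-0.2,0,0,0,1,0,0,-0.1,0,0,0,1,0,0,-0.1,0,0,0,1,0,0,-0.1,0,0,0,1,0,0,0,0,0,0,1,0,0,0,0,0,0,1]
}}

```text
time: 5.77
eef_pos: [509.1, -143.2, 77.6]
tool_rot: [[-0.168, 0.986, 0.0], [0.986, 0.168, -0.0], [-0.0, 0.0, -1.0]]
force: [0.3, 0.7, -2.5]
finger_gap: 14.6
grip_force: 39.3
```

Emit:
{"fn": "servo_tool", "kwargs": {
  "steps": [0,0,-0.1,0,0,0,1,0,0,-0.1,0,0,0,1,0,0,0,0,0,0,1]
}}

```text
time: 6.02
eef_pos: [509.0, -143.1, 75.4]
tool_rot: [[-0.168, 0.986, -0.0], [0.986, 0.168, 0.0], [0.0, -0.0, -1.0]]
force: [0.0, 0.1, -1.3]
finger_gap: 14.5
grip_force: 39.3
```

```bash
python3 st.py
```

```text
6.0167 [ 508.99 -143.14   75.4 ] [[-0.1679, 0.9858, -0.0002], [0.9858, 0.1679, 0.0001], [0.0001, -0.0002, -1.0]] [ 0.01  0.1  -1.25] [ 0.024 -0.034  0.052] 14.484211658674294
```

Emit:
{"fn": "servo_tool", "kwargs": {
  "steps": [0,0,-0.1,0,0,0,1,0,0,-0.1,0,0,0,1,0,0,0,0,0,0,1]
}}

```text
time: 6.27
eef_pos: [509.0, -143.1, 73.4]
tool_rot: [[-0.168, 0.986, -0.0], [0.986, 0.168, 0.0], [0.0, -0.0, -1.0]]
force: [1.1, 0.1, -1.2]
finger_gap: 14.5
grip_force: 39.2
```

Emit:
{"fn": "servo_tool", "kwargs": {
  "steps": [0,0,-0.1,0,0,0,1,0,0,-0.1,0,0,0,1,0,0,0,0,0,0,1]
}}

```text
time: 6.52
eef_pos: [509.0, -143.1, 71.4]
tool_rot: [[-0.168, 0.986, -0.0], [0.986, 0.168, 0.0], [0.0, -0.0, -1.0]]
force: [0.2, -0.9, -1.6]
finger_gap: 14.3
grip_force: 39.2
```

It's entering freely, so I'll continue slowly.

Emit:
{"fn": "servo_tool", "kwargs": {
  "steps": [0,0,-0.1,0,0,0,1,0,0,-0.15,0,0,0,1,0,0,-0.15,0,0,0,1,0,0,-0.1,0,0,0,1,0,0,0,0,0,0,1]
}}

```text
time: 6.93
eef_pos: [509.0, -143.1, 66.3]
tool_rot: [[-0.168, 0.986, -0.0], [0.986, 0.168, 0.0], [0.0, -0.0, -1.0]]
force: [0.1, -0.0, -2.5]
finger_gap: 14.1
grip_force: 39.2
```

Emit:
{"fn": "servo_tool", "kwargs": {
  "steps": [0,0,-0.1,0,0,0,1,0,0,-0.1,0,0,0,1,0,0,-0.1,0,0,0,1,0,0,-0.1,0,0,0,1,0,0,0,0,0,0,1]
}}

```text
time: 7.35
eef_pos: [509.0, -143.1, 62.3]
tool_rot: [[-0.168, 0.986, -0.0], [0.986, 0.168, 0.0], [0.0, -0.0, -1.0]]
force: [-0.9, -0.0, -2.1]
finger_gap: 14.4
grip_force: 39.2
```

Now 1 mm at a time, feeling for the bottom.

Emit:
{"fn": "servo_tool", "kwargs": {
  "steps": [0,0,-0.1,0,0,0,1,0,0,-0.1,0,0,0,1,0,0,0,0,0,0,1]
}}

```text
time: 7.6
eef_pos: [509.0, -143.1, 60.4]
tool_rot: [[-0.168, 0.986, -0.0], [0.986, 0.168, 0.0], [0.0, -0.0, -1.0]]
force: [-0.4, 0.4, -2.4]
finger_gap: 14.3
grip_force: 39.2
```

Emit:
{"fn": "servo_tool", "kwargs": {
  "steps": [0,0,-0.1,0,0,0,1,0,0,0,0,0,0,1]
}}

```text
time: 7.77
eef_pos: [509.0, -143.2, 59.4]
tool_rot: [[-0.168, 0.986, -0.0], [0.986, 0.168, 0.0], [0.0, -0.0, -1.0]]
force: [0.2, 0.1, -1.0]
finger_gap: 14.6
grip_force: 39.2
```

Emit:
{"fn": "servo_tool", "kwargs": {
  "steps": [0,0,-0.05,0,0,0,1,0,0,0,0,0,0,1]
}}

```text
time: 7.93
eef_pos: [509.0, -143.2, 59.0]
tool_rot: [[-0.168, 0.986, -0.0], [0.986, 0.168, 0.0], [0.0, -0.0, -1.0]]
force: [-0.0, -0.5, -1.9]
finger_gap: 14.4
grip_force: 39.2
```

Emit:
{"fn": "servo_tool", "kwargs": {
  "steps": [0,0,-0.05,0,0,0,1,0,0,0,0,0,0,1]
}}

```text
time: 8.1
eef_pos: [509.0, -143.2, 58.5]
tool_rot: [[-0.168, 0.986, -0.0], [0.986, 0.168, 0.0], [0.0, -0.0, -1.0]]
force: [-0.3, -0.6, -2.2]
finger_gap: 14.2
grip_force: 39.2
```

Emit:
{"fn": "servo_tool", "kwargs": {
  "steps": [0,0,-0.05,0,0,0,1,0,0,0,0,0,0,1]
}}

```text
time: 8.27
eef_pos: [509.1, -143.2, 58.3]
tool_rot: [[-0.168, 0.986, 0.0], [0.986, 0.168, -0.0], [-0.0, 0.0, -1.0]]
force: [-1.3, -0.2, 1.8]
finger_gap: 14.5
grip_force: 39.5
```

Emit:
{"fn": "servo_tool", "kwargs": {
  "steps": [0,0,-0.05,0,0,0,1,0,0,0,0,0,0,1]
}}

```text
time: 8.43
eef_pos: [509.1, -143.2, 57.7]
tool_rot: [[-0.168, 0.986, 0.0], [0.986, 0.168, -0.0], [-0.0, 0.0, -1.0]]
force: [-1.6, 0.9, 3.5]
finger_gap: 14.3
grip_force: 39.6
```

It bottoms at the expected height, with +4 to +5 N of contact. I'll release and retreat straight up.

Emit:
{"fn": "servo_tool", "kwargs": {
  "steps": [0,0,0.03,0,0,0,1.8,0,0,0,0,0,0,2.2,0,0,0,0,0,0,3,0,0,0,0,0,0,3.5,0,0,0,0,0,0,3.5,0,0,0,0,0,0,3.5,0,0,1,0,0,0,3.5,0,0,2,0,0,0,3.5,0,0,3,0,0,0,3.5,0,0,3,0,0,0,3.5,0,-3,1,0,0,0,3.5,0,-3,0,0,0,0,3.5]
}}

```text
time: 9.43
eef_pos: [510.2, -203.6, 162.1]
tool_rot: [[-0.171, 0.985, 0.006], [0.985, 0.171, -0.004], [-0.005, 0.005, -1.0]]
force: [-0.1, -0.3, -0.3]
finger_gap: 35.0
grip_force: 0.0
```

Emit:
{"fn": "servo_tool", "kwargs": {
  "steps": [0,0,0,0,0,0,3.5,0,0,0,0,0,0,3.5,0,0,0,0,0,0,3.5]
}}

```text
time: 9.68
eef_pos: [508.8, -202.6, 157.9]
tool_rot: [[-0.168, 0.986, -0.0], [0.986, 0.168, 0.001], [0.001, -0.0, -1.0]]
force: [-0.5, 0.4, -0.5]
finger_gap: 34.7
grip_force: 0.0
```

```bash
python3 holes.py w4; python3 - <<'E'
from h import *
s=ctrl.read_state();z=np.load("w4.npz");d=z["d"];P=wpts(s,d)
n=(d>0)&(np.hypot(P[...,0]-509.3,P[...,1]+145.2)<18)
for lo in(44,50,56,62,68,74,80,86):
    q=P[n&(P[...,2]>lo)&(P[...,2]<lo+6)]
    if len(q)>3: print(lo,len(q),q.min(0).round(1),q.max(0).round(1))
E
```

```text
9.6833 [ 508.78 -202.65  157.93] [[-0.1675, 0.9859, -0.0005], [0.9859, 0.1675, 0.0007], [0.0007, -0.0004, -1.0]] [-0.47  0.37 -0.48] [ 0.023  0.024 -0.007] 34.71990484737909
plate z 41.68616824406533
case/plate ext [[-39.5, -131.9], [40.2, 127.9]]
hole comp [241, 16, 49, 11, 487] [-23.9 138.5] [ 24. 150.]
hole comp [240, 33, 53, 20, 955] [-23.8 110. ] [ 23.9 123.5]
hole comp [247, 60, 41, 39, 1224] [-17.4  63.5] [18.3 98.2]
hole comp [252, 163, 30, 28, 641] [-13.  -21.8] [14.5  2.1]
hole comp [255, 212, 24, 20, 374] [-10.1 -64. ] [ 12.4 -47.4]
hole comp [257, 256, 18, 13, 184] [  -8.1 -106.5] [  9.5 -97. ]
hole comp [243, 283, 44, 4, 99] [ -23.1 -128.5] [  23.4 -126. ]
44 11 [ 498.4 -158.4   45.7] [ 521.8 -131.4   50. ]
50 593 [ 494.3 -160.    50. ] [ 523.4 -130.8   55.9]
56 8 [ 501.4 -144.2   56.6] [ 510.9 -137.4   61.7]
62 4 [ 501.4 -144.7   62.3] [ 509.9 -137.7   65.9]
68 10 [ 501.4 -145.    68.6] [ 508.7 -137.6   73.7]
74 9 [ 503.6 -150.8   77.2] [ 512.8 -137.4   80. ]
80 336 [ 501.3 -152.7   80. ] [ 516.1 -137.6   83.6]
```

View pics/w4.png

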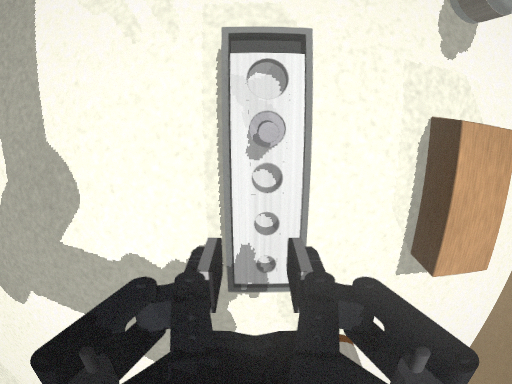

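The picture shows the weight upright in the 30 mm hole at (267,129). Its foot top is at 52 mm and its stem top at 82 mm, so the underside is at 22 mm, fully home. The gripper is clear, so I'm handing in.

```bash
python3 -c "
from rig import ctrl
print(ctrl.finish_job())"
```

```text
the job is handed in; nothing more can be done
None
```

The weight from the pan was weight_l. It now stands upright and fully home (underside about 22 mm) in the 30 mm hole, the pan is empty, the other weights, bottles and carton were not touched, and the job is handed in; no verdict was returned.

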